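# Seat the bayonet die collar of a rivet stand and hold it home

## Task

On the grey rivet-die stand, turn the red bar knob a quarter turn anticlockwise (seen from above) so that its steel stop arm swings out from under the knurled collar. Then turn the collar until its hidden keyways drop over the pins of the spigot, push it fully home against the sprung seat ring, and finish while still holding it pushed home with the gripper, so that a mate can fit the locking screw. Leave the rivet tin, the brass buckle and the tape measure where they are.

Things in the scene. Friction and masses are not known exactly. Their poses are not given: they have to be found in the camera images.
- die_stand: fixed stand, grey base 172 x 76 x 12 mm; origin on the bench, on the axis of its upright spigot; the red knob stands 85 mm along the stand's -x. The steel spigot, 21 mm thick, carries three radial brass pins, 6 mm thick, 120 degrees apart (one along the stand's +x), tops 49 mm above the bench, reaching 16 mm from the axis.
- spigot_top (a point): centre of the spigot's flat top, 63 mm above the bench
- knob_grip (a point): middle of the red bar knob: a bar 42 mm long (along its x axis), 12 mm thick, 26 mm high; this point lies 71 mm above the bench on the knob's upright axis. The dark steel stop arm below it (34 to 41 mm above the bench, 72 mm long, 13 mm wide) points along the bar's +x, the end with the white mark.
- stop_knob (a joint): turn of the knob in rad, positive anticlockwise from above; starts at 0 to 0.15 with the arm under the collar (it then stops the collar from going down); about 1.57 is a quarter turn, the end stop is at 1.65. It turns against friction of about 0.06 N m and stays where it is left.
- collar_mid (a point): centre (half-way up) of the loose knurled steel collar, round, 48 mm across, 44 mm high, about 0.18 kg. It starts upright on the spigot, resting on the pins: centre 71 mm above the bench. Over the pins it goes down freely 19 mm to the seat ring, then 6 mm more against the spring; fully home this centre is 46 mm above the bench.
- seat_ring (a joint): depth in m of the aluminium ring (60 mm across, under the collar) below its rest height; spring from 6 N at 0 to 10 N at 0.006, its end stop, which is the home position. Its top stands 30 mm above the bench at rest.
- rivet_tin: green round tin 65 mm across, 30 mm high, to be left alone; origin under its centre
- brass_buckle: brass-coloured buckle 42 x 30 x 11 mm, to be left alone; origin under its centre
- tape_measure: black and yellow tape measure 58 x 74 x 29 mm, to be left alone; origin under its centre
- collar_under (a point): centre of the collar's underside. Inside are three hidden keyways, 120 degrees apart, at an angle not marked or told: found by feel, turning the collar with a light push down. They meet the pins after 0.75 to 1.35 rad of turn, either way round (play about 10 degrees either side), and the collar can go down. The bore is 1.5 mm wider than the spigot all round.

How it is judged:
On the way, in this order (a step that is already met when the one before it is completed fails the run):
1. the stop arm is swung out from under the collar, which still stands on the pins (value of joint stop_knob above 1.2 rad and z of collar_mid in the frame of die_stand above 0.066 m), for 0.2 s.
2. the collar has dropped over the pins (z of collar_mid in the frame of die_stand below 0.056 m and horizontal distance between collar_mid and spigot_top below 0.003 m), for 0.1 s.
At the end, for the whole second after the job is handed in: the fingers hold the upright collar on the spigot (within 3 mm of its axis), at rest and pushed home: seat ring at least 4.2 mm down of 6, collar centre less than 48.5 mm above the bench; the stop arm is swung at least 1.2 rad aside (value of joint seat_ring above 0.0042 m and z of collar_mid in the frame of die_stand below 0.0485 m and horizontal distance between collar_mid and spigot_top below 0.003 m and angle between collar_mid's own z axis and vertical below 0.12 rad and value of joint stop_knob above 1.2 rad and contact force between the fingers and collar above 2 N and linear speed of collar below 0.02 m/s); the arm keeps its last pose, push and grip.
It fails at once if a bystander (rivet tin, buckle, tape measure) is shifted by more than 15 mm (distance of any of rivet_tin, brass_buckle, tape_measure from where it was at the start of the episode above 0.015 m).
It also fails if it takes over 56 s, if anything falls off the work surface, if the arm or the gripper's body presses on something with over 40 N, if the wrist force passes 120 N, or if a joint passes its speed limit or range.

## Robot

A 6-joint arm with a two-finger parallel gripper is mounted at the origin on the work surface; the furniture and walls round the work are solid. World frame = base frame: x ahead of the robot, y to its left, z up, the work surface at z = 0. Lengths are in m, angles in rad, forces in N, time in s.
With the tool pointing down it reaches from about 0.375 to 0.975 m from the base axis. Payload 3.8 kg.
Tool frame: the origin (TCP) lies between the finger pads; the fingertips stand 17 mm ahead of it and the grasp point (between the pads) lies 2 mm behind it; z points along the fingers, y is the line along which they close (so a half turn about z gives the same grasp; the last joint's range is limited). The gripper opens to 85 mm and grips with 20 to 120 N. Pads are 22 mm wide; open, the fingers measure 114 mm over their backs; the gripper's body (76 mm by 85 mm) begins 54 mm behind the grasp point. The pads swing forward as they close: fully open they stand 13 mm farther back than shut.
Start: joints at [-1.183, 0.264, 1.604, -0, 1.274, -0.037], TCP at [0.278, -0.615, 0.248] pointing down, gripper open.
Joint ranges: [-2.63, 2.63], [-0.94, 2.18], [0.31, 2.57], [-1.31, 4.45], [0, 2.66], [-2.55, 2.55]. Speed limits (rad/s): [2.57, 2.57, 3.14, 3.14, 3.14, 3.14].

## Interface

Orientations are given as a rotation vector (axis times angle).
In Python, from workcell import bot gives the robot as it stands.
- The arm moves only by the tool play_rows, never from a script. Its argument "steps" is one flat list of numbers, 4 for each row, row after row: the shift along the tool's x, y, z in m, then the turn about the tool's z in rad. A call has 1 to 10 rows; each row is the pose to reach, as a shift and turn from the pose commanded when the call began, along the tool's axes at that moment; what a row does not reach only later rows make up. A row lasts 1/8 s, in which the tool goes at most 62.5 mm and 10.7 degrees, less where a joint would pass 70% of its speed; a pose out of reach is approached as far as the arm can. A call with a gripper value outside its range is refused whole. "jaw" is the closure in counts, from 0 (fully open) to 255 (shut), set as the call begins (left out, the last holds). The fingers move at their own pace and stop on an object; "grip_force" is the grip in N (left out, the last holds). Time passes only in rows, so rows that repeat a pose let the fingers close. It gives the time, the measured TCP pose, the force, the opening and the grip force at its end, in the units of the state.
- bot.read_state(): the state, without advancing time (a new reading comes with each control period).
- bot.read_camera(name): name is "side" or "top" or "wrist"; returns a dict with "pixels" (420x560x3 uint8, blue, green, red), "mtx" (3x3 intrinsics, pixels), "R" (3x3) and "t" (3): a world point X has camera coordinates R X + t. Camera axes: x right, y down, z forward; pixel columns grow to the right and rows downward; lengths in m; the calibration is good to about 2 mm. A picture is of the moment at which its call begins. There is no depth.
- bot.finish_job(): hands the job in; it is judged then, once.
The state is a dict: "time": time; "q": joint angles; "joint_vel": joint speeds; "joint_torque": joint torques, N m; "tool_pos": TCP position; "tcp_rot": TCP orientation; "wrist_force": force on the tool from outside, world axes, zero at the start; "torque": the same for the moment, N m; "width": opening from 0.0 (shut) to 1.0 (fully open); "grip_force": force on a finger pad.
Only numpy, scipy, OpenCV 4.12 (cv2) and the standard library are available. Lean on these libraries where they do the work, as an engineer would, in place of code of your own. Each camera call takes 0.05 s, during which the arm holds its last target. There are 200 camera calls.

## Working session

There is one attempt and no reset: what is moved stays moved. The work goes in short steps, Python scripts to look and compute and a tool call to move; the robot and the scene stay as the last step left them, time stands still between calls to the robot, and variables do not carry over. Pictures are saved under pics/ and viewed, at most 10 in all, crops included, and the job is handed in when it is done.

Besides the shell and the picture viewer there is one more tool, called in YAML: its name, and indented under it one key for each argument. play_rows: Moves the arm, as the interface text tells. Its arguments: {"type":"object","properties":{"steps":{"type":"array"},"jaw":{"type":"number"},"grip_force":{"type":"number"}},"required":["steps"]}

```bash
mkdir -p pics; cat > h.py <<'E'
import numpy as np, cv2
from workcell import bot
from scipy.spatial.transform import Rotation as Ro
def snap(n,f):
    c=bot.read_camera(n); cv2.imwrite(f,c["pixels"]); np.savez(f[:-4],m=c["mtx"],R=c["R"],t=c["t"]); return c
def onz(f,u,v,z):
    c=np.load(f[:-4]+".npz"); d=c["R"].T@np.linalg.solve(c["m"],[u,v,1]); o=-c["R"].T@c["t"]
    return o+d*(z-o[2])/d[2]
def proj(f,X):
    c=np.load(f[:-4]+".npz"); p=c["m"]@(c["R"]@np.array(X)+c["t"]); return p[:2]/p[2]
E
python3 - <<'E'
from h import *
for n in ["top","side"]: snap(n,f"pics/{n}1.png")
s=bot.read_state(); print(s)
E
```

```text
{'time': 0.1, 'q': array([-1.18288423e+00,  2.64652763e-01,  1.60524120e+00,  1.43101223e-05,
        1.27371162e+00, -3.68993681e-02]), 'joint_vel': array([-1.06672818e-03, -1.37694797e-03, -4.08789749e-03, -1.42250659e-03,
       -6.47056967e-05, -1.27138385e-03]), 'joint_torque': array([ 8.36709241e-04, -5.16706896e+01, -3.68591273e+01,  6.87973582e-06,
        6.27771937e-03,  1.25227359e-06]), 'tool_pos': array([ 0.27796497, -0.6144188 ,  0.24710135]), 'tcp_rot': array([-3.06905189e+00, -6.61861185e-01,  5.30598610e-04]), 'wrist_force': array([ 0.18951396, -0.03868767, -0.43881116]), 'torque': array([-0.00816369,  0.03806627,  0.01387346]), 'grip_force': 0.0, 'width': 1.001107297952434}
```

View pics/top1.png

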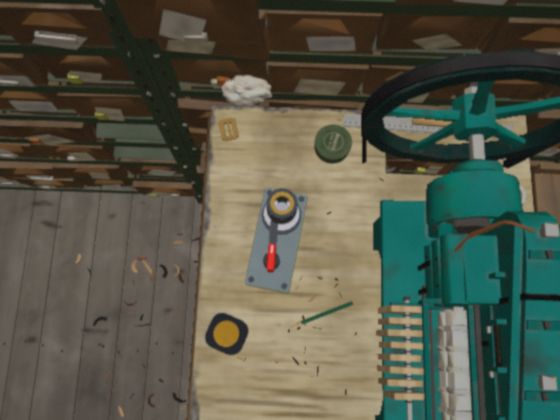

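View pics/side1.png

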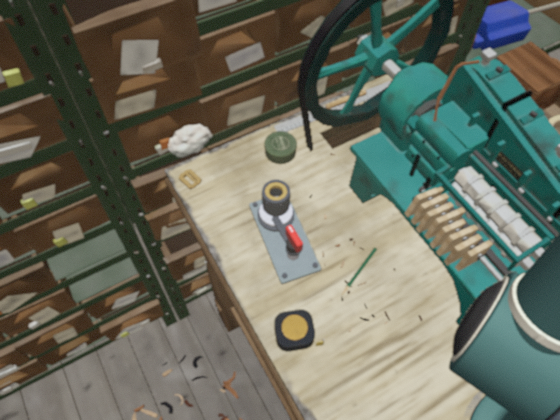

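The top view shows the stand: collar at about (282,204), red knob at (271,257), tin at (333,143), buckle at (229,129) and tape at (227,334). I'll enlarge both views.

```bash
python3 - <<'E'
from h import *
a=cv2.imread("pics/top1.png")[175:305,230:330]; b=cv2.imread("pics/side1.png")[165:295,235:335]
cv2.imwrite("pics/crop1.png",np.hstack([cv2.resize(x,None,fx=4,fy=4,interpolation=cv2.INTER_CUBIC) for x in(a,b)]))
f="pics/top1.png"
for p in [(282,204,.093),(271,257,.084),(333,143,.03),(229,129,.01),(227,334,.03)]: print(onz(f,*p))
c=np.load("pics/top1.npz");print(-c["R"].T@c["t"])
E
```

```text
[0.53173169 0.13165541 0.093     ]
[0.44930058 0.14571663 0.084     ]
[0.66114787 0.04685897 0.03      ]
[0.68922329 0.23042599 0.01      ]
[0.332659   0.21134449 0.03      ]
[0.31683726 0.13471244 0.889464  ]
```

View pics/crop1.png

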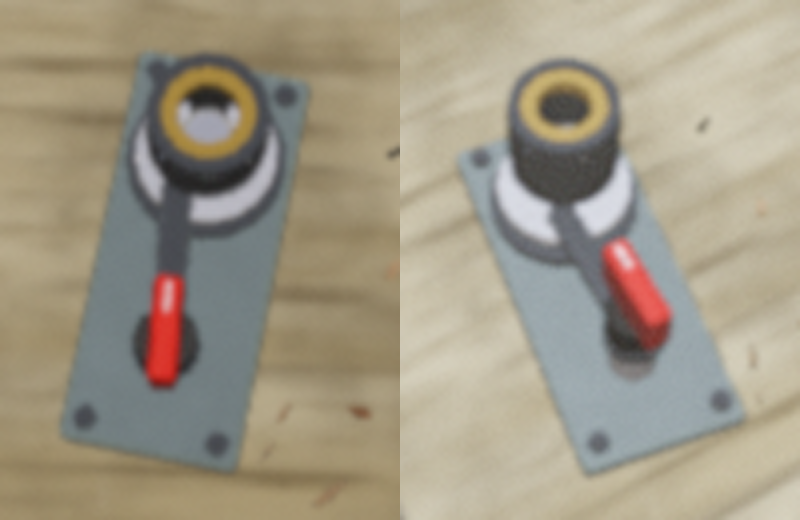

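The enlarged crop shows the collar top centre at crop (208,111) in the top view and (563,105) in the side view. The bar's white end is at (169,276) and its other end near (162,372). The base corners are also clear.

```bash
python3 - <<'E'
from h import *
f="pics/top1.png"; g="pics/side1.png"
T=lambda x,y,z:onz(f,x/4+230-.4,y/4+175-.4,z)
S=lambda x,y,z:onz(g,(x-400)/4+235-.4,y/4+165-.4,z)
print("collar",T(208,111,.093),S(563,105,.093))
C=[T(x,y,.012) for x,y in[(142,55),(308,88),(238,470),(62,437)]]
d=(C[0]+C[1]-C[2]-C[3])/2; print("base",np.mean(C,0),np.linalg.norm(d),np.arctan2(d[1],d[0]))
a,b=T(169,276,.084),T(162,374,.084); print("bar top",a,b,(a+b)/2,np.linalg.norm(a-b),np.arctan2(*(a-b)[1::-1]))
a,b=S(618,242,.084),S(655,315,.084); print("bar side",a,b,(a+b)/2,np.linalg.norm(a-b),np.arctan2(*(a-b)[1::-1]))
s=bot.read_state(); print(Ro.from_rotvec(s["tcp_rot"]).as_matrix().round(3))
E
```

```text
collar [0.53437039 0.1323663  0.093     ] [0.53474662 0.1315733  0.093     ]
base [0.49188903 0.13835264 0.012     ] 0.16705303863632334 -0.15487970691369546
bar top [0.4702482  0.14520153 0.084     ] [0.43213498 0.14643758 0.084     ] [0.45119159 0.14581955 0.084     ] 0.038133259241666294 -0.032419632713446334
bar side [0.4700904  0.14256939 0.084     ] [0.43366167 0.14689018 0.084     ] [0.45187603 0.14472978 0.084     ] 0.03668407675221418 -0.11805781368117578
[[ 0.911  0.412 -0.001]
 [ 0.412 -0.911  0.002]
 [ 0.    -0.002 -1.   ]]
```

```bash
python3 - <<'E'
from h import *
c=[np.load(f"pics/{n}1.npz") for n in("top","side")]
P=[x["m"]@np.c_[x["R"],x["t"]] for x in c]
for x in c: print("cam",-x["R"].T@x["t"], x["R"][2])
for n,a,b in [("hub",(478,100),(376,45)),("rim low end",(365,160),(309,150)),("boxcorner",(383,203),(354,150)),("peg first left",(381,309),(418,192)),("peg last left",(381,396),(455,256)),("wire end",(457,250),(445,97)),("collar",(281.6,202.4),(275.4,190.9))]:
    X=cv2.triangulatePoints(P[0],P[1],np.float64(a),np.float64(b)).ravel(); X=X[:3]/X[3]
    print(n,X.round(3),(proj("pics/top1.png",X)-a).round(1))
for p in [(-.04)]: 
    for X in [(.278,-.615,.247),(0,0,.2),(0,0,0)]: print(proj("pics/top1.png",X),proj("pics/side1.png",X))
snap("wrist","pics/w1.png")
E
```

```text
cam [0.31683726 0.13471244 0.889464  ] [ 0.24494614  0.01404446 -0.96943496]
cam [0.12073878 0.37027158 0.80316411] [ 0.46557278 -0.28110241 -0.83918021]
hub [ 0.664 -0.145  0.194] [2.  2.5]
rim low end [ 0.648 -0.014 -0.012] [-0.4 -0.5]
boxcorner [ 0.533 -0.023  0.111] [0.8 1. ]
peg first left [0.365 0.002 0.216] [1.3 1.8]
peg last left [0.264 0.002 0.187] [-1.7 -2.2]
wire end [ 0.425 -0.061  0.317] [1.1 1.4]
collar [0.534 0.132 0.095] [0.1 0.1]
[932.11046408 406.86416584] [756.26036562  62.18629615]
[385.77489041 644.60651123] [622.63970489 439.17538184]
[358.34473714 570.68918727] [541.57966493 459.7680904 ]
```

View pics/w1.png

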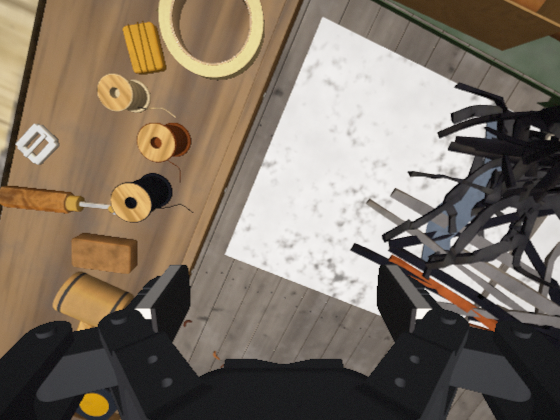

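The wrist view shows the start position over the floor, beside the bench. The machine stands between the arm and the stand, up to about 0.4 m high, so I'll go over it.

play_rows:
  steps: [0,0,-0.06,0,0,0,-0.12,0,0,0,-0.18,0,0,0,-0.24,0,0,0,-0.3,0,0,0,-0.36,0,0.045,-0.035,-0.36,0,0.09,-0.07,-0.36,0.1,0.135,-0.105,-0.36,0.2,0.18,-0.14,-0.36,0.3]
  jaw: 0
  grip_force: 40

```text
time: 1.4
tool_pos: [0.3851, -0.4117, 0.6078]
tcp_rot: [-3.135, -0.19, 0.0]
wrist_force: [0.7, -0.5, 0.7]
width: 0.995
grip_force: 0.0
```

```bash
cat >> h.py <<'E'
def to(x,y,z,ang=None):
    "shift in tool axes to world TCP x,y,z and turn to bring tool x axis to world angle ang"
    s=bot.read_state(); R=Ro.from_rotvec(s["tcp_rot"]).as_matrix(); a=np.arctan2(R[1,0],R[0,0])
    print("pos",s["tool_pos"].round(4),"q",s["q"].round(2),"ang",round(a,4),"tilt",R[2,:2].round(4),"F",s["wrist_force"].round(1),"T",s["torque"].round(2),"w",round(s["width"],3),"t",s["time"])
    print("shift",(R.T@(np.array([x,y,z])-s["tool_pos"])).round(4), "turn",None if ang is None else round(a-ang,4))
E
python3 - <<'E'
from h import *
to(.5,-.2,.6,-.08); to(.451,.145,.6,-.08)
E
```

```text
pos [ 0.3851 -0.4117  0.6078] q [-0.86  0.05  1.2   0.    1.89  0.59] ang 0.1212 tilt [-0.0001 -0.0005] F [ 0.7 -0.5  0.7] T [ 0.04 -0.02  0.01] w 0.995 t 1.4
shift [ 0.1397 -0.1962  0.0079] turn 0.2012
pos [ 0.3851 -0.4117  0.6078] q [-0.86  0.05  1.2   0.    1.89  0.59] ang 0.1212 tilt [-0.0001 -0.0005] F [ 0.7 -0.5  0.7] T [ 0.04 -0.02  0.01] w 0.995 t 1.4
shift [ 0.1327 -0.5446  0.0081] turn 0.2012
```

play_rows:
  steps: [0.04,-0.045,0,0.05,0.08,-0.09,0,0.1,0.115,-0.14,0,0.15,0.135,-0.195,0,0.2,0.135,-0.255,0,0.2,0.133,-0.315,0,0.2,0.133,-0.375,0,0.2,0.133,-0.435,0,0.2,0.133,-0.495,0,0.2,0.133,-0.545,0,0.2]

```text
time: 2.65
tool_pos: [0.4478, 0.1461, 0.6081]
tcp_rot: [-3.139, 0.117, 0.0]
wrist_force: [0.3, 0.2, -0.3]
width: 1.001
grip_force: 0.0
```

play_rows:
  steps: [0,0,0.06,0,0,0,0.12,0,0,0,0.18,0,0,0,0.24,0,0,0,0.3,0,0,0,0.36,0,0,0,0.4,0,0,0,0.4,0,0,0,0.4,0]

```text
time: 3.78
tool_pos: [0.4497, 0.1443, 0.21]
tcp_rot: [-3.139, 0.118, -0.003]
wrist_force: [-0.4, 0.4, 0.8]
width: 1.002
grip_force: 0.0
```

```bash
python3 - <<'E'
from h import *
to(.4508,.145,.074,-.08)
snap("wrist","pics/w2.png")
E
```

```text
pos [0.4497 0.1443 0.21  ] q [ 0.26 -0.1   2.07  0.    1.17  1.9 ] ang -0.0752 tilt [ 0.0021 -0.0007] F [-0.4  0.4  0.8] T [-0.05  0.02  0.01] w 1.002 t 3.775
shift [ 0.0008 -0.0007  0.136 ] turn 0.0048
```

View pics/w2.png

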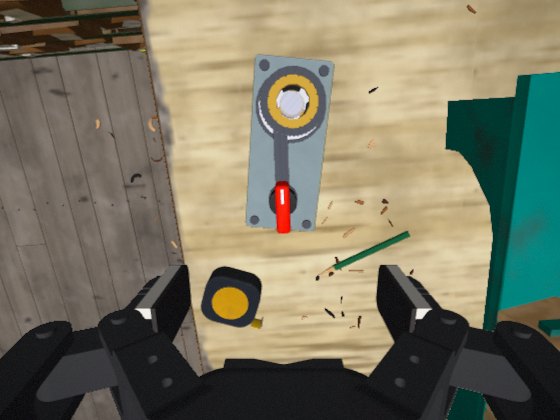

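The wrist view shows the bar upright in the image at about (282,182)-(284,224), aligned with tool x, and the collar top at (292,101).

```bash
python3 - <<'E'
from h import *
f="pics/w2.png"
a,b=onz(f,282,182,.084),onz(f,284,224,.084);print(a,b,(a+b)/2,np.linalg.norm(a-b),np.arctan2(*(a-b)[1::-1]))
print(onz(f,292,101,.093))
E
```

```text
[0.47351948 0.14268221 0.084     ] [0.43787903 0.14376795 0.084     ] [0.45569925 0.14322508 0.084     ] 0.03565697957834326 -0.030454226841870588
[0.53394476 0.1306748  0.093     ]
```

play_rows:
  steps: [0.001,0,0.05,0,0.001,0,0.09,0,0.001,0,0.12,0,0.001,0,0.137,0,0.001,0,0.137,0]

```text
time: 4.45
tool_pos: [0.4501, 0.1441, 0.0717]
tcp_rot: [-3.139, 0.118, -0.0]
wrist_force: [0.6, -0.1, 0.2]
width: 0.998
grip_force: 0.0
```

play_rows:
  steps: [0,0,0,0,0,0,0,0,0,0,0,0,0,0,0,0,0,0,0,0,0,0,0,0,0,0,0,0,0,0,0,0]
  jaw: 255
  grip_force: 40

```text
time: 5.45
tool_pos: [0.4503, 0.1448, 0.0724]
tcp_rot: [-3.138, 0.119, -0.002]
wrist_force: [-1.8, 3.1, 5.1]
width: 0.261
grip_force: 38.9
```

```bash
python3 - <<'E'
from h import *
to(.4508,.145,.074,-.08)
print(bot.read_state()["grip_force"])
E
```

```text
pos [0.4503 0.1448 0.0724] q [0.26 0.07 2.19 0.   0.88 1.9 ] ang -0.0756 tilt [ 0.0013 -0.0016] F [-1.8  3.1  5.1] T [0.57 0.34 0.05] w 0.261 t 5.45
shift [ 0.0005 -0.0002 -0.0016] turn 0.0044
38.91254782676697
```

play_rows:
  steps: [0,0,0,-0.15,0,0,0,-0.3,0,0,0,-0.45,0,0,0,-0.6,0,0,0,-0.75,0,0,0,-0.9,0,0,0,-1.05,0,0,0,-1.2,0,0,0,-1.35,0,0,0,-1.45]

```text
time: 6.7
tool_pos: [0.4503, 0.1449, 0.0724]
tcp_rot: [-2.425, -1.997, -0.003]
wrist_force: [-2.2, 3.7, 5.7]
width: 0.26
grip_force: 38.9
```

```bash
python3 - <<'E'
from h import *
to(.4508,.145,.074,-.08)
a=snap("wrist","pics/w3.png")["pixels"];b=snap("top","pics/top3.png")["pixels"]
cv2.imwrite("pics/c3.png",np.hstack([cv2.resize(x,(400,300)) for x in (a,b)]))
E
```

```text
pos [0.4503 0.1449 0.0724] q [0.26 0.07 2.19 0.   0.88 0.45] ang 1.3778 tilt [0.0019 0.0009] F [-2.2  3.7  5.7] T [ 0.64  0.37 -0.05] w 0.26 t 6.7
shift [ 0.0002  0.0005 -0.0016] turn 1.4578
```

View pics/c3.png

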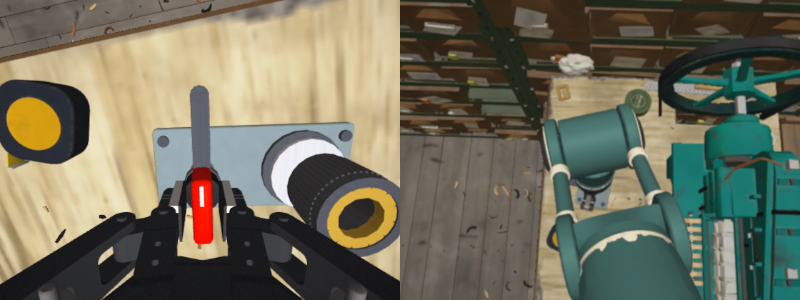

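The wrist crop shows the stop arm pointing up-image, clear of the collar, which still stands upright. Now I'll open the jaw partly, because the finger backs pass close to the collar, then lift and go over the collar.

play_rows:
  steps: [0,0,0,0,0,0,0,0,0,0,0,0,0,0,0,0,0,0,-0.04,0,0,0,-0.09,0,0,0,-0.11,0]
  jaw: 145

```text
time: 7.68
tool_pos: [0.4514, 0.1444, 0.1846]
tcp_rot: [2.426, 1.992, 0.007]
wrist_force: [0.2, -0.9, -0.1]
width: 0.431
grip_force: 0.0
```

play_rows:
  steps: [0.003,0.04,0,0,0.003,0.085,0,0,0.003,0.085,0,0,0.003,0.085,0,0,0.003,0.085,0,0,0.003,0.085,0,0]
  jaw: 0

```text
time: 8.43
tool_pos: [0.5327, 0.1306, 0.1813]
tcp_rot: [-2.427, -1.994, 0.0]
wrist_force: [-0.2, 0.0, 0.5]
width: 1.002
grip_force: 0.0
```

```bash
python3 - <<'E'
from h import *
to(.5343,.1317,.073,1.38)
snap("wrist","pics/w4.png")
E
```

```text
pos [0.5327 0.1306 0.1813] q [0.19 0.08 1.95 0.   1.12 0.39] ang 1.3754 tilt [-0.     -0.0002] F [-0.2  0.   0.5] T [ 0.01 -0.04 -0.02] w 1.002 t 8.425
shift [0.0014 0.0014 0.1083] turn -0.0046
```

View pics/w4.png

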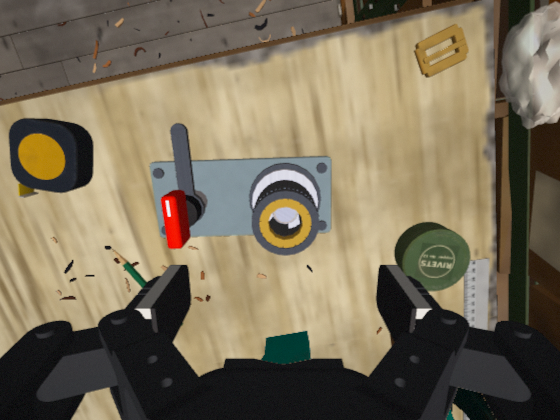

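The collar's top centre is at (286,221), centred between the fingers, and the knob is a quarter turn round. Now descending.

play_rows:
  steps: [0.0014,0.0014,0.04,0,0.0014,0.0014,0.08,0,0.0014,0.0014,0.1,0,0.0014,0.0014,0.108,0,0.0014,0.0014,0.108,0]

```text
time: 9.1
tool_pos: [0.5351, 0.1316, 0.0733]
tcp_rot: [-2.428, -1.994, 0.0]
wrist_force: [-0.8, 0.0, 1.0]
width: 0.999
grip_force: 0.0
```

```bash
python3 - <<'E'
from h import *
print(onz("pics/w4.png",286,221,.093))
to(.5343,.1317,.073,1.38)
E
```

```text
[0.53481017 0.13212546 0.093     ]
pos [0.5351 0.1316 0.0733] q [ 0.2   0.21  2.03 -0.    0.91  0.39] ang 1.375 tilt [-0.0001 -0.0003] F [-0.8  0.   1. ] T [-0.03 -0.02  0.06] w 0.999 t 9.1
shift [-0.     -0.0008  0.0003] turn -0.005
```

play_rows:
  steps: [0,0,0,0,0,0,0,0,0,0,0,0,0,0,0,0,0,0,0,0,0,0,0,0,0,0,0,0]
  jaw: 255
  grip_force: 30

```text
time: 9.98
tool_pos: [0.5363, 0.1317, 0.0746]
tcp_rot: [2.427, 1.993, 0.003]
wrist_force: [-0.7, 0.4, 6.7]
width: 0.559
grip_force: 30.8
```

```bash
python3 - <<'E'
from h import *
to(.5343,.1317,.073,1.38)
E
```

```text
pos [0.5363 0.1317 0.0746] q [ 0.2   0.2   2.03 -0.    0.91  0.39] ang 1.3748 tilt [0.0008 0.0021] F [-0.7  0.4  6.7] T [-0.02  0.12  0.08] w 0.559 t 9.975
shift [-0.0004 -0.0019  0.0016] turn -0.0052
```

play_rows:
  steps: [0,-0.001,0.001,0.1,0,-0.001,0.001,0.2,0,-0.001,0.001,0.3,0,-0.001,0.001,0.4,0,-0.001,0.001,0.5,0,-0.001,0.001,0.55,0,-0.001,0.001,0.6,0,-0.001,0.001,0.6]

```text
time: 10.98
tool_pos: [0.5363, 0.1316, 0.0744]
tcp_rot: [2.908, 1.186, 0.006]
wrist_force: [0.5, -1.1, 8.5]
width: 0.558
grip_force: 31.1
```

```bash
python3 - <<'E'
from h import *
to(.5343,.1317,.073,1.38)
E
```

```text
pos [0.5363 0.1316 0.0744] q [ 0.2   0.2   2.03 -0.    0.91  0.99] ang 0.7746 tilt [0.0031 0.0029] F [ 0.5 -1.1  8.5] T [-0.35 -0.   -0.07] w 0.558 t 10.975
shift [-0.0014 -0.0015  0.0014] turn -0.6054
```

play_rows:
  steps: [0,0,0.001,0.05,0,0,0.001,0.1,0,0,0.001,0.15,0,0,0.001,0.2,0,0,0.001,0.25,0,0,0.001,0.25]

```text
time: 11.72
tool_pos: [0.5349, 0.1316, 0.072]
tcp_rot: [3.034, 0.815, 0.002]
wrist_force: [0.2, -1.6, 4.3]
width: 0.553
grip_force: 30.8
```

play_rows:
  steps: [0,0,0,0.05,0,0,0,0.1,0,0,0,0.15,0,0,0,0.15]

```text
time: 12.22
tool_pos: [0.5337, 0.1317, 0.0705]
tcp_rot: [-3.086, -0.587, 0.002]
wrist_force: [1.0, -0.5, -1.4]
width: 0.549
grip_force: 31.1
```

play_rows:
  steps: [0,0,0,0.05,0,0,0,0.1,0,0,0,0.15,0,0,0,0.15]

```text
time: 12.72
tool_pos: [0.5335, 0.1316, 0.0706]
tcp_rot: [3.121, 0.355, -0.003]
wrist_force: [0.3, 0.2, -1.8]
width: 0.554
grip_force: 31.1
```

The collar is sinking and the contact force has gone, so the keyways have met the pins. I'll back off slightly and push down.

play_rows:
  steps: [0,0,0,-0.05,0,0,0.001,-0.12,0,0,0.003,-0.12,0,0,0.005,-0.12,0,0,0.007,-0.12,0,0,0.007,-0.12]

```text
time: 13.48
tool_pos: [0.534, 0.1316, 0.064]
tcp_rot: [-3.095, -0.539, 0.001]
wrist_force: [0.4, 0.2, -1.6]
width: 0.551
grip_force: 31.1
```

```bash
python3 - <<'E'
from h import *
to(.5343,.1317,.048,0.35)
E
```

```text
pos [0.534  0.1316 0.064 ] q [0.2  0.22 2.03 0.   0.89 1.42] ang 0.3447 tilt [-0.0006 -0.0001] F [ 0.4  0.2 -1.6] T [ 0.01  0.01 -0.01] w 0.551 t 13.475
shift [0.0003 0.0001 0.016 ] turn -0.0053
```

play_rows:
  steps: [0,0,0.002,0,0,0,0.004,0,0,0,0.006,0,0,0,0.008,0,0,0,0.01,0,0,0,0.012,0,0,0,0.012,0]
  grip_force: 50

```text
time: 14.35
tool_pos: [0.5344, 0.1317, 0.0529]
tcp_rot: [3.095, 0.539, 0.0]
wrist_force: [-2.5, -1.1, 6.0]
width: 0.548
grip_force: 53.5
```

```bash
python3 - <<'E'
from h import *
to(.5343,.1317,.048,0.35)
E
```

```text
pos [0.5344 0.1317 0.0529] q [ 0.2   0.23  2.04 -0.    0.87  1.42] ang 0.3449 tilt [0.0001 0.0001] F [-2.5 -1.1  6. ] T [-0.19  0.46 -0.06] w 0.548 t 14.35
shift [-0.0001 -0.      0.0049] turn -0.0051
```

Spring contact felt (6 N plus collar weight). Next I push to the end stop.

play_rows:
  steps: [0,0,0.0015,0,0,0,0.003,0,0,0,0.0045,0,0,0,0.0045,0,0,0,0.0045,0]

```text
time: 14.98
tool_pos: [0.5346, 0.1317, 0.0499]
tcp_rot: [3.095, 0.539, 0.001]
wrist_force: [-6.1, -1.6, 14.5]
width: 0.552
grip_force: 54.3
```

play_rows:
  steps: [0,0,0.001,0,0,0,0.002,0,0,0,0.003,0,0,0,0.003,0,0,0,0.003,0]

```text
time: 15.6
tool_pos: [0.5348, 0.1318, 0.0497]
tcp_rot: [3.095, 0.539, 0.0]
wrist_force: [-14.2, -2.4, 33.4]
width: 0.553
grip_force: 56.3
```

```bash
python3 - <<'E'
from h import *
to(.5343,.1317,.048,0.35)
snap("wrist","pics/w5.png"); snap("side","pics/side5.png")
a,b=[cv2.imread(f"pics/{n}.png") for n in("w5","side5")]
cv2.imwrite("pics/c5.png",np.hstack([cv2.resize(a,(400,300)),cv2.resize(b[140:290,200:400],(400,300))]))
E
```

```text
pos [0.5348 0.1318 0.0497] q [ 0.2   0.24  2.04 -0.    0.86  1.42] ang 0.345 tilt [0.0001 0.0001] F [-14.2  -2.4  33.4] T [-0.52  2.36  0.  ] w 0.553 t 15.6
shift [-0.0005 -0.0001  0.0017] turn -0.005
```

View pics/c5.png

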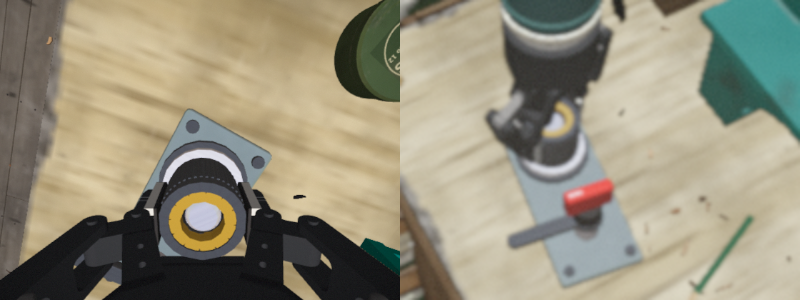

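The pictures show the collar down on the ring, the spigot top nearly flush with it, and the arm clear. The hard stop is at TCP z 0.0497, where home was predicted. I'll ease the push a little and hold.

play_rows:
  steps: [0,0,-0.0012,0,0,0,-0.0012,0,0,0,-0.0012,0,0,0,-0.0012,0,0,0,-0.0012,0,0,0,-0.0012,0]

```text
time: 16.45
tool_pos: [0.5347, 0.1318, 0.0498]
tcp_rot: [3.095, 0.539, 0.0]
wrist_force: [-11.6, -2.8, 25.4]
width: 0.548
grip_force: 55.3
```

```bash
python3 - <<'E'
from h import *
to(.5343,.1317,.048,0.35)
s=bot.read_state()
if s["tool_pos"][2]<.0503 and s["wrist_force"][2]>11: print(bot.finish_job())
E
```

```text
pos [0.5347 0.1318 0.0498] q [ 0.2   0.24  2.04 -0.    0.86  1.42] ang 0.3449 tilt [0.0002 0.0001] F [-11.6  -2.8  25.4] T [-0.47  1.84 -0.06] w 0.548 t 16.45
shift [-0.0004 -0.0001  0.0018] turn -0.0051
the job is handed in; nothing more can be done
None
```

I handed the job in at 16.5 s with the stop arm swung a quarter turn aside and the collar held against its end stop (about 25 N push, 55 N grip); the tin, buckle and tape were left alone, and no verdict was returned.

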